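Stand the plaster mould in its drying bay

ROBOT

A 6-joint arm with a two-finger parallel gripper is mounted at the origin on the work surface. World frame = base frame: x ahead of the robot, y to its left, z up, the work surface at z = 0. Lengths are in m, angles in degrees, forces in N, time in s.
With the tool pointing down it reaches from about 0.325 to 0.775 m from the base axis. Payload 5.5 kg.
Tool frame: the origin (TCP) lies at the centre of the arm's flange, where the gripper is bolted on; the fingertips stand 182 mm ahead of it and the grasp point (between the pads) lies 163 mm ahead of it; z points along the fingers, y is the line along which they close (so a half turn about z gives the same grasp; the last joint's range is limited). The gripper opens to 88 mm and grips with 3 to 60 N. Pads are 20 mm wide; open, the fingers measure 115 mm over their backs; the gripper's body (75 mm by 178 mm) begins 61 mm behind the grasp point.
Start: joints at [-72.405, 5.22, 70.514, -0, 104.267, -3.249], TCP at [0.213, -0.561, 0.405] pointing down, gripper open.
Joint ranges: [-164.24, 164.24], [-49.07, 125.15], [9.68, 141.18], [-86.29, 266.29], [3.28, 154.24], [-151.56, 151.56]. Speed limits (degrees/s): [147.25, 147.25, 172.46, 180, 180, 180].

INTERFACE

Orientations are given as [roll, pitch, yaw] about the fixed x, y, z axes, in that order (R = Rz(yaw) Ry(pitch) Rx(roll)).
In Python, from cell import sensors, camera, job gives the robot as it stands.
- The arm moves only by the tool step_arm, never from a script. Its argument "steps" is a list that holds one entry, the list of rows, each a list of 6 numbers: the shift along the tool's x, y, z as a fraction of full scale, then the turn, a rotation vector about the tool's x, y, z as a fraction of full scale. A call has exactly 8 rows; each row shifts and turns the commanded pose from where the row before left it, along the tool's axes as they then stand; what a row does not reach is not made up. Full scale, the value 1, is 3 cm for a shift and 0.1 rad for a turn. A row lasts 1/10 s, in which the tool goes at most 50 mm and 8.59 degrees, less where a joint would pass 70% of its speed; a pose out of reach is approached as far as the arm can. A call with a number of a shift or a turn outside -1 to 1 is refused whole. A call with a gripper value outside its range is refused whole. "claw" is the closure, from 0 (fully open) to 1 (shut), set as the call begins (left out, the last holds). The fingers move at their own pace and stop on an object; "newtons" is the grip in N (left out, the last holds). Time passes only in rows, so rows that do not move let the fingers close, or fill a call up. It gives the time, the measured TCP pose, the force, the opening and the grip force at its end, in the units of the state.
- sensors.sense(): the state, without advancing time (a new reading comes with each control period).
- camera(name): name is "scene" or "side" or "wrist"; returns a dict with "frame" (384x512x3 uint8, red, green, blue), "camera_matrix" (3x3 intrinsics, pixels), "extrinsics" (4x4, takes a point from camera to world coordinates); the wrist camera has in their place "tool_from_camera" (4x4, takes a point from camera to tool coordinates, whose origin is the TCP and whose axes are the flange's). Camera axes: x right, y up, looking along -z (the intrinsics and any distortion apply to the point x, -y, -z); pixel columns grow to the right and rows downward; lengths in m; the calibration is good to about 2 mm. The wrist camera is an equidistant fisheye: a pixel r from the principal point sees the ray r / f radians off the axis. A picture is of the moment at which its call begins: read the wrist's pose just before it. There is no depth.
- job.job_done(): hands the job in; it is judged then, once.
The state is a dict: "time": time; "joint_positions": joint angles; "joint_vel": joint speeds; "effort": joint torques, N m; "tcp_pos": TCP position; "eef_rot": TCP orientation; "contact_force": force on the tool from outside, world axes, zero at the start; "ft_torque": the same for the moment, N m; "finger_gap": finger opening in m; "grip_force": force on a finger pad.
Only numpy, scipy, OpenCV 4.12 (cv2) and the standard library are available. Lean on these libraries where they do the work, as an engineer would, in place of code of your own. Each camera call takes 0.05 s, during which the arm holds its last target. There are 200 camera calls.

TASK

First free the post that blocks the mouth of the drying rack's empty bay: turn it counter-clockwise to its stop so that its grip bar lines up with the channel, lift it out and leave it in the open wooden tray. Then tip the leaning plaster mould upright and slide it along the channel, fully home against the end stop; the damp mould must not be lifted off the rack. Leave the mould in the second channel, the bowl and the wooden rib where they are.

Things in the scene. Friction and masses are not known exactly. Their poses are not given: they have to be found in the camera images.
- rack: fixed plywood drying rack, 395 mm long (x -195 to 200 mm), y -91 to 60 mm. Origin at bench height on the channel's centre line. x runs along the channel to the end stop; x points about to the robot's left, y to the robot. Channel: y -23 to 23 mm, floor 36 mm over the bench. Far fence y -35 to -23 mm along all its length, top at z = 66 mm. A second channel, y -81 to -35 mm, holds a lower mould.
- lean_bar (a point): middle of the steel bar (110 mm along the rack's x, 10 mm thick; rack x = -125, y = 38, z = 71 mm) on which the mould leans, at the entry; the entry (rack x -195 to 30 mm) has no other wall on the +y side
- home (a point): point on the channel floor where the centre of the mould's underside belongs: rack x = 125, y = 0, z = 36 mm (up to 3 mm either side in y), axes as the rack. The bay has walls on both sides (near one y 23 to 35 mm, top at z = 66 mm, flared mouth from x = 30 mm) and an end stop, its face at rack x = 185 mm, 45 mm high over the floor.
- socket (a point): centre of the post's keyhole in the channel floor, rack x = 15, y = 0, z = 36 mm; the keyhole's slot is along the rack's x
- mould: white plaster block, 120 mm long (x), 40 thick (y), 100 tall (z), about 0.55 kg; origin at the centre of its underside. x along the rack's x. Starts leaning 33 degrees, its top towards the rack's +y (the robot) on the bar, its foot against the fence, top edge 120 mm over the bench at rack y = 65 mm; within about 20 degrees of upright it falls upright by itself.
- post: steel bayonet post, 0.18 kg, dark wooden grip bar on top: 64 mm long (x), 18 thick (y), 30 tall, 40 to 70 mm over the origin. Origin on its axis, underside of its collar (40 mm across), on the channel floor. Stem 22 mm across, reaching 26 mm below, with lugs along x (42 mm over all). Starts locked, 43 to 60 degrees clockwise (from above) of the rack's x; free when its x is along the rack's x.
- grip (a point): centre of the post's grip bar, 55 mm over the post's origin
- tray: fixed open wooden tray, 160 (x) by 150 (y) mm, 32 mm high, walls and floor 6 mm; origin at the centre of its underside; it stands to the left or to the right of the rack, with the banding wheel on the other side
- neighbour: lower plaster mould, 120 x 40 x 65 mm, standing in the rack's second channel; leave it. Origin at the centre of its underside
- wheel: fixed steel banding wheel, disc 156 mm across, top 54 mm over the bench; origin at the centre of its underside
- bowl: white ceramic bowl, 110 mm across, 50 mm high, standing loose on the banding wheel; leave it. Origin at the centre of its underside
- rib: wooden potter's rib, a flat board 110 (x) x 50 x 8 mm, lying loose in front of the rack, on the robot's side; leave it. Origin at the centre of its underside
Not all that is in view belongs to the job. Leave any purple look-alike of the mould alone.

How it is judged:
By the outcome, as a careful person would: the job done as asked, in the order asked, and still so for the second after the job is handed in, with the robot touching nothing.
It also fails if it takes over 61 s, if anything falls off the work surface, if the arm or the gripper's body presses on something with over 40 N, if the wrist force passes 120 N, or if a joint passes its speed limit or range.

## Working session

There is one attempt and no reset: what is moved stays moved. The work goes in short steps, Python scripts to look and compute and a tool call to move; the robot and the scene stay as the last step left them, time stands still between calls to the robot, and variables do not carry over. Pictures are saved under pics/ and viewed, at most 10 in all, crops included, and the job is handed in when it is done.

Besides the shell and the picture viewer there is one more tool, called after ">>>" as name(argument=value, ...), one argument or row to a line, values as JSON. step_arm: Moves the arm, as the interface text tells. Its arguments: {"type":"object","properties":{"steps":{"type":"array"},"claw":{"type":"number"},"newtons":{"type":"number"}},"required":["steps"]}

```bash
ls; mkdir -p pics; python3 - <<'E'
from cell import sensors,camera,job
import cv2,numpy as np,pickle
s=sensors.sense();print(s)
d={}
for n in("scene","side","wrist"):
    c=camera(n);d[n]=c
    print(n,c["camera_matrix"],c.get("extrinsics",c.get("tool_from_camera")),[k for k in c])
    cv2.imwrite(f"pics/{n}0.png",c["frame"][:,:,::-1])
pickle.dump((s,d),open("d0.pkl","wb"))
a=np.hstack([d["scene"]["frame"],d["side"]["frame"]])[:,:,::-1]
E
```

```text
pics
{'time': 0.0, 'joint_positions': array([-7.24050068e+01,  5.26245256e+00,  7.05797610e+01, -2.11066311e-03,
        1.04268310e+02, -3.24914991e+00]), 'joint_vel': array([-0.04749611, -0.01994379,  0.13228434,  0.00448848,  0.00033987,
        0.04591554]), 'effort': array([-1.47134291e-03, -4.46454298e+01, -4.06446719e+01,  6.98290975e-02,
        2.93615588e-02, -1.05972761e-04]), 'tcp_pos': array([ 0.21350009, -0.56078539,  0.40353429]), 'eef_rot': array([-1.79889538e+02, -4.22097275e-03,  2.08436208e+01]), 'contact_force': array([ 0.72201874, -0.33141331, -0.370968  ]), 'ft_torque': array([ 0.00276744, -0.00219   ,  0.02911828]), 'grip_force': 0.0, 'finger_gap': 0.08772470298928747}
scene [[388.06097966   0.         254.28258478]
 [  0.         388.06097966 195.89108086]
 [  0.           0.           1.        ]] [[ 0.51643042 -0.70401381  0.48750813  0.99302677]
 [ 0.85622011  0.43360374 -0.28084678 -0.42420921]
 [-0.01366534  0.56245209  0.82671694  1.01184437]
 [ 0.          0.          0.          1.        ]] ['frame', 'camera_matrix', 'extrinsics']
side [[392.54634028   0.         255.87614859]
 [  0.         392.54634028 190.70152487]
 [  0.           0.           1.        ]] [[ 0.78270633  0.3071496  -0.54132239 -0.27229604]
 [-0.62238616  0.38276085 -0.68273685 -1.01156449]
 [-0.00250533  0.87129401  0.490755    0.72841502]
 [ 0.          0.          0.          1.        ]] ['frame', 'camera_matrix', 'extrinsics']
wrist [[297.31863964   0.         254.20826103]
 [  0.         297.31863964 191.69243079]
 [  0.           0.           1.        ]] [[-1.62673379e-03  9.67650485e-01  2.52289302e-01  6.94787956e-02]
 [ 9.99998643e-01  1.50823029e-03  6.63095149e-04  7.50582606e-04]
 [ 2.61133977e-04  2.52290038e-01 -9.67651626e-01  1.98639328e-02]
 [ 0.00000000e+00  0.00000000e+00  0.00000000e+00  1.00000000e+00]] ['frame', 'camera_matrix', 'tool_from_camera']
```

View pics/scene0.png

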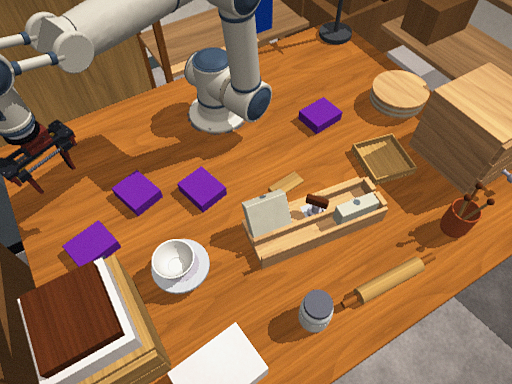

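View pics/side0.png

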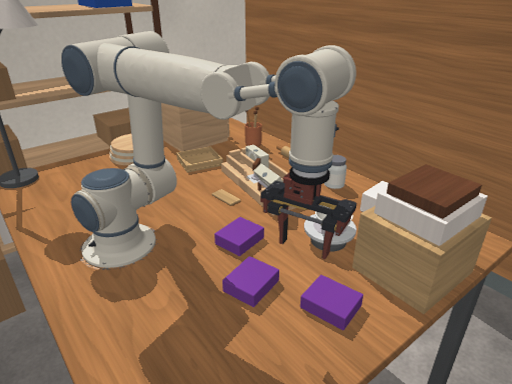

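The scene view shows the white leaning mould at (267,213), the dark post grip at (317,200), the lower mould in the second channel at (357,207), the tray at (384,157), the bowl at (175,260) and the rib at (287,184). The purple slabs at (137,193), (202,188), (320,115) and (92,245) are look-alikes. The white block leaning on the rack fits the mould. I'll enlarge that area to confirm.

```bash
python3 - <<'E'
import cv2
a=cv2.imread("pics/scene0.png")[135:275,230:420]
a=cv2.resize(a,None,fx=4.2,fy=4.2,interpolation=cv2.INTER_CUBIC)
cv2.imwrite("pics/crop1.png",a);print(a.shape)
E
cat > h.py <<'E'
import numpy as np,cv2
from scipy.spatial.transform import Rotation as R
def ray(c,u,v):
    K=c["camera_matrix"];E=c["extrinsics"]
    d=np.array([(u-K[0,2])/K[0,0],-(v-K[1,2])/K[1,1],-1.]);return E[:3,3],E[:3,:3]@d
def onz(c,u,v,z):
    o,d=ray(c,u,v);return o+d*(z-o[2])/d[2]
def pix(c,p):
    E=c["extrinsics"];q=E[:3,:3].T@(np.asarray(p)-E[:3,3]);K=c["camera_matrix"]
    return np.array([K[0,2]+K[0,0]*q[0]/-q[2],K[1,2]+K[1,1]*q[1]/q[2]])
def wpose(c,s):
    T=np.eye(4);T[:3,:3]=R.from_euler("xyz",s["eef_rot"],degrees=True).as_matrix();T[:3,3]=s["tcp_pos"]
    return T@c["tool_from_camera"]
def wonz(c,s,u,v,z):
    K=c["camera_matrix"];x=(u-K[0,2])/K[0,0];y=(v-K[1,2])/K[1,1];r=np.hypot(x,y)+1e-12
    d=np.array([np.sin(r)*x/r,-np.sin(r)*y/r,-np.cos(r)]);T=wpose(c,s);d=T[:3,:3]@d;o=T[:3,3]
    return o+d*(z-o[2])/d[2]
def wpix(c,s,p):
    T=wpose(c,s);q=T[:3,:3].T@(np.asarray(p)-T[:3,3]);K=c["camera_matrix"]
    x,y=q[0],-q[1];h=np.hypot(x,y)+1e-12;th=np.arctan2(h,-q[2])
    return np.array([K[0,2]+K[0,0]*th*x/h,K[1,2]+K[1,1]*th*y/h])
E
```

```text
(588, 798, 3)
```

View pics/crop1.png

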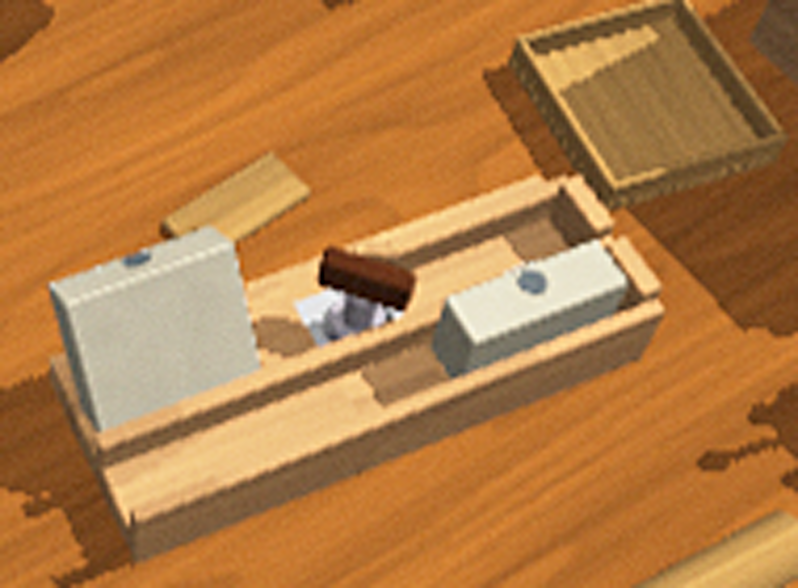

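The crop confirms the target: the white mould leans at the left end with its top edge at crop (55..230, 230..290). The dark grip bar is at (320..412, 250..305), the lower mould in the second channel at (440..625, 240..370), and the tray is at the rack's +x end. Rack bottom corners on the bench are at (135,560) and (643,358).

```bash
python3 - <<'E'
import pickle;from h import *
s,d=pickle.load(open("d0.pkl","rb"));c=d["scene"]
P=lambda x,y:(230+x/4.2,135+y/4.2)
A=onz(c,*P(135,560),0);B=onz(c,*P(643,358),0);print(A,B,np.linalg.norm(B-A))
from scipy.optimize import least_squares
pts=[((135,560),(-195,-91,0)),((643,358),(200,-91,0)),((100,452),(-195,-23-12,66)),((612,232),(200,23,81)),((660,292),(200,-81,81)),((578,178),(185,23,81))]
def M(q):
    x,y,t=q;r=np.array([[np.cos(t),-np.sin(t),0],[np.sin(t),np.cos(t),0],[0,0,1]]);return lambda p:r@(np.array(p)/1000)+[x,y,0]
f=lambda q:np.concatenate([pix(c,M(q)(w))-P(*u) for u,w in pts])
t0=np.arctan2(*(B-A)[1::-1]);q=least_squares(f,[.5,0,t0],loss="soft_l1").x
print(q,np.degrees(q[2]));print(f(q).reshape(-1,2)*4.2)
m=M(q)
K=[P(*u) for u in((322,250),(415,278),(408,308),(320,280))]
for z in (.106,):
    a=onz(c,*K[0],z);b=onz(c,*K[1],z);print("grip ends",a,b,np.linalg.norm(a-b),np.degrees(np.arctan2(*(b-a)[1::-1])))
print("grip",m((15,0,91)),"tray corners",[onz(c,*P(*u),.032).round(3) for u in((515,40),(683,2),(783,140),(615,200))])
print("lowered tcp over grip",m((15,0,91+163)))
E
```

```text
[ 0.61778934 -0.1883498   0.        ] [0.67551701 0.20383468 0.        ] 0.39641033076067766
[0.55917796 0.01819235 1.41320347] 80.97059433761521
[[  0.10694981   1.02069011]
 [  2.10626909   6.57674149]
 [  2.16374369  -6.53260008]
 [-25.44113988 -53.43403905]
 [  8.30735899   0.05937495]
 [ -9.79894963   7.09285353]]
grip ends [0.53244858 0.01190757 0.106     ] [0.58317413 0.05127842 0.106     ] 0.06421171683086897 37.81697762082559
grip [0.56153208 0.03300647 0.091     ] tray corners [array([0.41 , 0.296, 0.032]), array([0.449, 0.437, 0.032]), array([0.595, 0.403, 0.032]), array([0.572, 0.258, 0.032])]
lowered tcp over grip [0.56153208 0.03300647 0.254     ]
```

Rack pose: origin about (0.559, 0.018), yaw about 81°. The grip bar measures (0.558, 0.032), 38° in world, which is 43° clockwise of the rack's x. That agrees with the description. I'll move over it.

>>> step_arm(
  steps=[
    [[1,-0.8,0,0,0,0],[1,-0.8,0,0,0,0],[1,-0.8,0,0,0,0],[1,-0.8,0,0,0,0],[1,-0.8,0,0,0,0],[1,-0.8,0,0,0,0],[1,-0.8,0,0,0,0],[1,-0.8,0,0,0,0]],
  ],
  claw=0.4,
  newtons=30,
)

```text
time: 0.95
tcp_pos: [0.3699, -0.2944, 0.4044]
eef_rot: [-180.0, 0.0, 20.8]
contact_force: [0.9, -0.6, -0.2]
finger_gap: 0.0526
grip_force: 0.0
```

>>> step_arm(
  steps=[
    [[1,-0.8,0,0,0,0],[1,-0.8,0,0,0,0],[1,-0.8,0,0,0,0],[1,-0.8,0,0,0,0],[1,-0.8,0,0,0,0],[1,-0.8,0,0,0,0],[1,-0.8,0,0,0,0],[0,0,0,0,0,0]],
  ],
)

```text
time: 1.75
tcp_pos: [0.5072, -0.0609, 0.4038]
eef_rot: [-179.9, 0.0, 21.1]
contact_force: [-0.8, -1.1, 0.3]
finger_gap: 0.0527
grip_force: 0.0
```

```bash
python3 - <<'E'
import pickle;from h import *
from cell import sensors,camera
s=sensors.sense();c=camera("wrist");pickle.dump((s,c),open("w1.pkl","wb"))
print(s["time"],s["tcp_pos"],s["eef_rot"],s["finger_gap"],s["joint_positions"])
a=cv2.resize(c["frame"][:,:,::-1],(800,600),interpolation=cv2.INTER_CUBIC)
cv2.imwrite("pics/w1.png",a)
E
```

```text
1.75 [ 0.50724561 -0.06088626  0.40377039] [-1.79891616e+02  1.36936404e-02  2.11369697e+01] 0.05271377188271987 [-1.06884133e+01 -8.50153454e+00  8.40639494e+01  8.76627962e-02
  1.04506358e+02  5.81965374e+01]
```

View pics/w1.png

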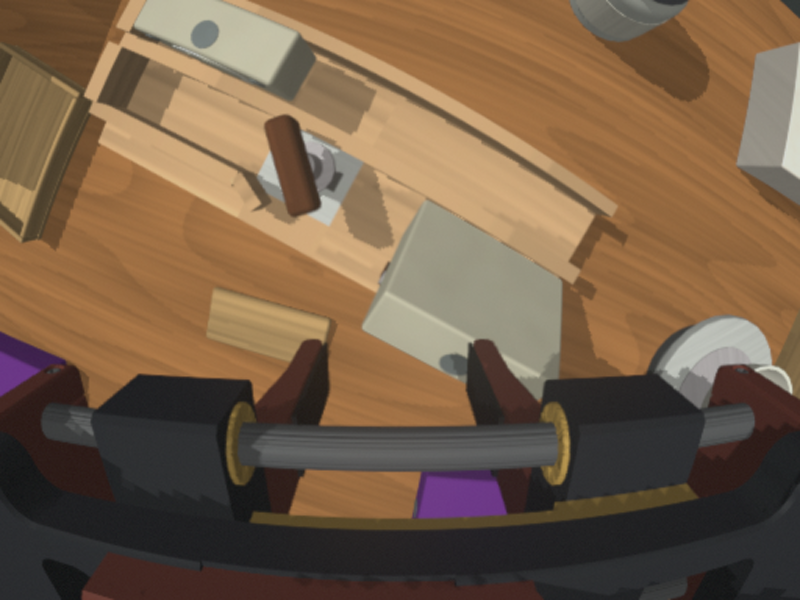

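The wrist view shows the grip bar from (283,118) to (304,213), the mould's upper face with foot edge (425,200)–(562,280), the far fence end near (577,280), the lower mould at (215,45), the rib at (268,325), and the tray at the left.

```bash
python3 - <<'E'
import pickle;from h import *
s,c=pickle.load(open("w1.pkl","rb"))
g=lambda u,v,z:wonz(c,s,u/1.5625,v/1.5625,z)
f=c["frame"].astype(int);m=((f[...,0]<120)&(f[...,0]>f[...,1]*1.5)&(f[...,0]-f[...,2]>20)).astype(np.uint8)
m[150:]=0;m[:,:150]=0;m[:,230:]=0
n,l,st,ce=cv2.connectedComponentsWithStats(m);i=1+np.argmax(st[1:,4]);r=cv2.minAreaRect(np.argwhere(l==i)[:,::-1].astype(np.float32));b=cv2.boxPoints(r)
print("box px",b*1.5625,st[i])
for z in(.106,.091):
    B=np.array([wonz(c,s,*p,z) for p in b]);print(z,"centre",B.mean(0),"sides",np.linalg.norm(B[1]-B[0]),np.linalg.norm(B[2]-B[1]),[np.degrees(np.arctan2(*(B[k+1]-B[k])[1::-1])) for k in(0,1)])
q=(.55918,.0182,np.radians(80.97))
t=q[2];Rz=np.array([[np.cos(t),-np.sin(t)],[np.sin(t),np.cos(t)]])
rk=lambda w:(Rz.T@(w[:2]-q[:2])*1000).round(1)
for nm,u,v,z in[("fence end outer",617,212,.066),("far fence end",577,280,.066),("far fence end2",600,245,.066),("endstop cornerL",88,98,.081),("endstop corner",120,38,.081),("neigh end",268,86,.101),("neigh end2",302,42,.101),("foot L",425,200,.066),("foot R",562,280,.066),("top L",362,328,.120),("tray cor",84,97,.032),("tray cor2",25,240,.032),("corner -x+y bottom",100,140,0)]:
    w=g(u,v,z);print(nm,w.round(4),rk(w))
E
```

```text
box px [[271.87503 142.18752]
 [273.43753 140.62502]
 [274.21878 141.40627]
 [272.65628 142.96877]] [174  90   2   2   3]
0.106 centre [0.56922868 0.04318835 0.106     ] sides 0.0013455225910682204 0.0007086266861479456 [np.float64(-26.659563940425), np.float64(-115.19949892069141)]
0.091 centre [0.56906286 0.04749005 0.091     ] sides 0.0014181517548846748 0.000746877224648434 [np.float64(-26.659563940424384), np.float64(-115.19949892069444)]
fence end outer [ 0.6148 -0.1925  0.066 ] [-199.4  -88. ]
far fence end [ 0.5561 -0.1838  0.066 ] [-200.   -28.6]
far fence end2 [ 0.5868 -0.1898  0.066 ] [-201.1  -60. ]
endstop cornerL [0.5611 0.2102 0.081 ] [189.9  28.2]
endstop corner [0.6112 0.199  0.081 ] [186.7 -23. ]
neigh end [0.6015 0.0607 0.101 ] [ 48.6 -35.1]
neigh end2 [0.6347 0.0508 0.101 ] [ 44.  -69.4]
foot L [ 0.5667 -0.0582  0.066 ] [-74.2 -19.4]
foot R [ 0.5516 -0.1726  0.066 ] [-189.6  -22.5]
top L [ 0.4838 -0.0474  0.12  ] [-76.6  64.2]
tray cor [0.5593 0.2553 0.032 ] [234.2  37.1]
tray cor2 [0.4117 0.2918 0.032 ] [247.1 188.6]
corner -x+y bottom [0.5228 0.2455 0.    ] [218.8  71.6]
```

>>> step_arm(
  steps=[
    [[0.92,-0.75,0,0,0,0],[0.92,-0.75,0,0,0,0],[0.92,-0.75,0,0,0,0],[0,0,0.5,0,0,-0.75],[0,0,0.5,0,0,-0.75],[0,0,0.5,0,0,-0.75],[0,0,0.5,0,0,-0.75],[0,0,0,0,0,0]],
  ],
)

```text
time: 2.6
tcp_pos: [0.5588, 0.0271, 0.3419]
eef_rot: [-179.8, 0.2, 38.0]
contact_force: [-0.2, -0.4, -0.8]
finger_gap: 0.0528
grip_force: 0.0
```

```bash
python3 - <<'E'
import pickle;from h import *
from cell import sensors,camera
s=sensors.sense();c=camera("wrist");d=camera("scene");pickle.dump((s,c,d),open("w2.pkl","wb"))
print(s["time"],s["tcp_pos"],s["eef_rot"],s["joint_positions"])
a=cv2.resize(c["frame"][:,:,::-1],(800,600),interpolation=cv2.INTER_CUBIC)
cv2.imwrite("pics/w2.png",a)
E
```

```text
2.6 [0.55876117 0.02712544 0.34190802] [-179.84936161    0.22708218   37.98685428] [-6.97854560e-01 -1.12133223e+00  8.33488635e+01 -2.45874340e-02
  9.80438817e+01  5.13122068e+01]
```

View pics/w2.png

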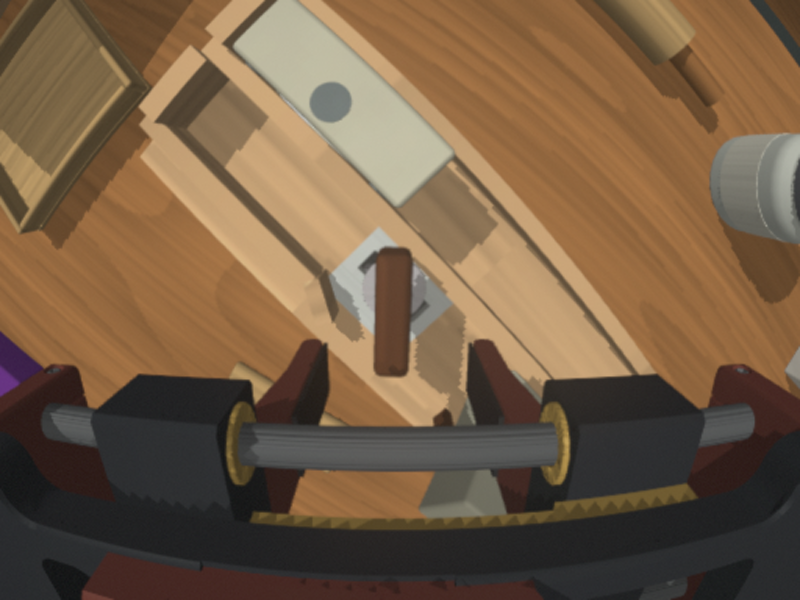

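The bar lies between the fingers, from (396,248) to (391,374), nearly parallel to the pads. Next: the exact offset.

```bash
python3 - <<'E'
import pickle;from h import *
s,c,d=pickle.load(open("w2.pkl","rb"))
a=wonz(c,s,396/1.5625,250/1.5625,.106);b=wonz(c,s,391.5/1.5625,374/1.5625,.106)
print(a,b,(a+b)/2,np.linalg.norm(a-b),np.degrees(np.arctan2(*(a-b)[1::-1])))
T=R.from_euler("xyz",s["eef_rot"],degrees=True).as_matrix()
print("tool shift units",(T.T@((a+b)/2+[0,0,-.015]-s["tcp_pos"])-[0,0,.163])/.03)
E
```

```text
[0.58694466 0.0495504  0.106     ] [0.53576575 0.012663   0.106     ] [0.5613552 0.0311067 0.106    ] 0.06308693216742824 35.78233020942342
tool shift units [ 0.18297581 -0.02938798  2.92971398]
```

>>> step_arm(
  steps=[
    [[0.2,0,0.5,0,0,0.35],[0,0,0.7,0,0,0],[0,0,0.7,0,0,0],[0,0,0.5,0,0,0],[0,0,0.4,0,0,0],[0,0,0.1,0,0,0],[0,0,0,0,0,0],[0,0,0,0,0,0]],
  ],
)

```text
time: 3.5
tcp_pos: [0.5643, 0.032, 0.2588]
eef_rot: [179.9, -0.1, 36.0]
contact_force: [0.6, 0.4, 0.9]
finger_gap: 0.0524
grip_force: 0.0
```

>>> step_arm(
  steps=[
    [[0,0,0,0,0,0],[0,0,0,0,0,0],[0,0,0,0,0,0],[0,0,0,0,0,0],[0,0,0,0,0,0],[0,0,0,0,0,0],[0,0,0,0,0,0],[0,0,0,0,0,0]],
  ],
  claw=1,
  newtons=40,
)

```text
time: 4.3
tcp_pos: [0.5641, 0.0321, 0.2579]
eef_rot: [180.0, -0.0, 36.0]
contact_force: [0.7, 0.1, 1.9]
finger_gap: 0.0174
grip_force: 54.7
```

>>> step_arm(
  steps=[
    [[0,0,0,0,0,-0.5],[0,0,0,0,0,-0.7],[0,0,0,0,0,-0.8],[0,0,0,0,0,-0.8],[0,0,0,0,0,-0.8],[0,0,0,0,0,-0.8],[0,0,0,0,0,-0.6],[0,0,0,0,0,0]],
  ],
)

```text
time: 5.1
tcp_pos: [0.5631, 0.0317, 0.2579]
eef_rot: [-179.8, 0.2, 64.7]
contact_force: [-7.8, -1.2, 7.3]
finger_gap: 0.0178
grip_force: 54.9
```

```bash
python3 - <<'E'
from cell import sensors
s=sensors.sense();print(s["tcp_pos"],s["eef_rot"],s["contact_force"],s["ft_torque"],s["grip_force"])
E
```

```text
[0.56307465 0.03168594 0.25790671] [-1.79804607e+02  1.54516045e-01  6.47437039e+01] [-7.76461729 -1.21566982  7.26762216] [-0.21200615  1.48448123 -0.10082836] 54.87954765558243
```

>>> step_arm(
  steps=[
    [[-0.03,-0.06,0,0,0,-0.6],[0,0,0,0,0,-0.8],[0,0,0,0,0,-0.8],[0,0,0,0,0,-0.5],[0,0,0,0,0,-0.2],[0,0,0,0,0,-0.1],[0,0,0,0,0,0],[0,0,0,0,0,0]],
  ],
)

```text
time: 5.9
tcp_pos: [0.5609, 0.0318, 0.2579]
eef_rot: [-179.7, 0.1, 81.8]
contact_force: [-8.5, -0.1, 6.6]
finger_gap: 0.0176
grip_force: 51.6
```

```bash
python3 - <<'E'
from cell import sensors
s=sensors.sense();print(s["tcp_pos"],s["eef_rot"],s["contact_force"],s["ft_torque"],s["grip_force"])
E
```

```text
[0.56087912 0.03175703 0.25790063] [-1.79722145e+02  8.11257684e-02  8.18302005e+01] [-8.48359895 -0.1468874   6.57295306] [-0.10379682  1.88757965 -0.26997592] 51.57237410545349
```

>>> step_arm(
  steps=[
    [[0,-0.08,0,0,0,0],[0,0,-0.1,0,0,0],[0,0,-0.1,0,0,0],[0,0,-0.1,0,0,0],[0,0,-0.1,0,0,0],[0,0,-0.1,0,0,0],[0,0,0,0,0,0],[0,0,0,0,0,0]],
  ],
)

```text
time: 6.7
tcp_pos: [0.5598, 0.0324, 0.2729]
eef_rot: [180.0, -0.0, 81.9]
contact_force: [0.7, 1.2, -2.6]
finger_gap: 0.0177
grip_force: 51.4
```

>>> step_arm(
  steps=[
    [[0,0,-0.5,0,0,0],[0,0,-0.8,0,0,0],[0,0,-0.9,0,0,0],[0,0,-0.6,0,0,0],[0.6,-0.2,-0.2,0,0,0],[0.9,-0.3,0,0,0,0],[0.9,-0.3,0,0,0,0],[0.9,-0.3,0,0,0,0]],
  ],
)

```text
time: 7.5
tcp_pos: [0.5407, 0.1357, 0.3641]
eef_rot: [179.9, -0.0, 81.8]
contact_force: [0.5, 0.4, -1.8]
finger_gap: 0.0178
grip_force: 51.4
```

>>> step_arm(
  steps=[
    [[0.9,-0.3,0,0,0,0],[0.9,-0.3,0,0,0,0],[0.9,-0.3,0,0,0,0],[0.9,-0.3,0,0,0,0],[0.9,-0.3,0,0,0,0],[0.9,-0.3,0,0,0,0],[0.9,-0.3,0,0,0,0],[0.5,-0.1,0,0,0,0]],
  ],
)

```text
time: 8.3
tcp_pos: [0.5039, 0.3481, 0.3637]
eef_rot: [180.0, -0.0, 82.0]
contact_force: [0.9, -0.4, -0.9]
finger_gap: 0.0174
grip_force: 51.4
```

```bash
python3 - <<'E'
import pickle;from h import *
from cell import sensors,camera
s=sensors.sense();c=camera("scene");w=camera("wrist");print(s["tcp_pos"],s["eef_rot"],s["joint_positions"])
a=cv2.resize(c["frame"][80:280,220:460,::-1],(600,500),interpolation=cv2.INTER_CUBIC)
b=cv2.resize(w["frame"][:,:,::-1],None,fx=.39,fy=.39);o=np.zeros((500,800,3),np.uint8);o[:,:600]=a;o[:b.shape[0],600:]=b[:,:200];cv2.imwrite("pics/s3.png",o)
E
```

```text
[0.50385935 0.34808234 0.36367031] [ 1.79966829e+02 -4.27346984e-02  8.19617806e+01] [3.14520703e+01 6.85467228e+00 7.29105278e+01 1.20746668e-02
 1.00182023e+02 3.94924420e+01]
```

View pics/s3.png

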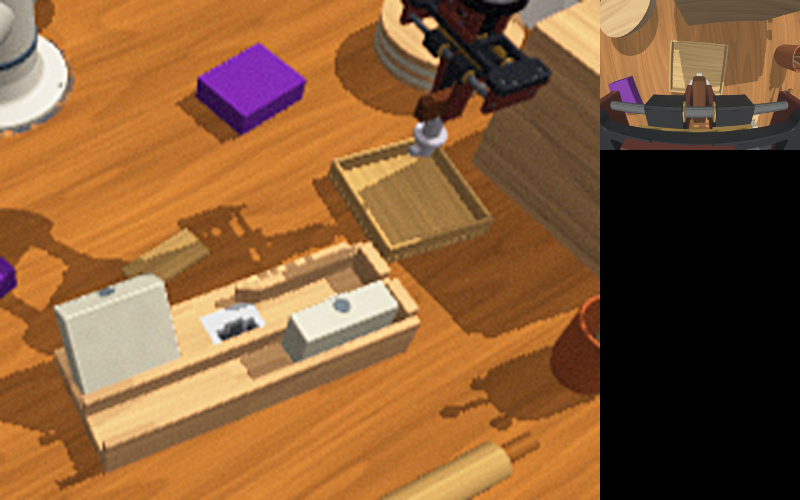

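The post is held (stem at (430,140)) and out of the empty keyhole at (235,325), with the tray below it. Lowering it now.

>>> step_arm(
  steps=[
    [[0,0,0.6,0,0,0],[0,0,0.9,0,0,0],[0,0,0.9,0,0,0],[0,0,0.6,0,0,0],[0,0,0.3,0,0,0],[0,0,0.2,0,0,0],[0,0,0.05,0,0,0],[0,0,0,0,0,0]],
  ],
)

```text
time: 9.2
tcp_pos: [0.5048, 0.3462, 0.2572]
eef_rot: [179.9, -0.0, 81.9]
contact_force: [-0.6, -0.5, -1.0]
finger_gap: 0.018
grip_force: 51.4
```

>>> step_arm(
  steps=[
    [[0,0,0.05,0,0,0],[0,0,0.05,0,0,0],[0,0,0.05,0,0,0],[0,0,0,0,0,0],[0,0,0,0,0,0],[0,0,0,0,0,0],[0,0,0,0,0,0],[0,0,0,0,0,0]],
  ],
)

```text
time: 10.0
tcp_pos: [0.5046, 0.3465, 0.2539]
eef_rot: [179.9, -0.1, 81.9]
contact_force: [-1.9, -2.3, 5.2]
finger_gap: 0.0179
grip_force: 51.6
```

>>> step_arm(
  steps=[
    [[0,0,0,0,0,0],[0,0,0,0,0,0],[0,0,0,0,0,0],[0,0,0,0,0,0],[0,0,-0.3,0,0,0],[0,0,-0.6,0,0,0],[0,0,-0.8,0,0,0],[0,0,-0.8,0,0,0]],
  ],
  claw=0.3,
)

```text
time: 10.8
tcp_pos: [0.5044, 0.3462, 0.3274]
eef_rot: [-180.0, 0.0, 81.9]
contact_force: [0.2, 0.3, -0.1]
finger_gap: 0.0619
grip_force: 0.0
```

```bash
python3 - <<'E'
import pickle;from h import *
from cell import sensors,camera
s=sensors.sense();c=camera("scene");w=camera("side");print(s["tcp_pos"],s["finger_gap"],s["joint_positions"])
a=cv2.resize(c["frame"][110:270,230:430,::-1],(600,480),interpolation=cv2.INTER_CUBIC)
b=w["frame"][100:220,170:290,::-1];o=np.zeros((480,800,3),np.uint8);o[:,:600]=a;o[:200,600:]=cv2.resize(b,(200,200));cv2.imwrite("pics/s4.png",o)
E
```

```text
[0.50439915 0.34624813 0.32742717] 0.061920027064574876 [3.12815386e+01 6.95279279e+00 7.64698325e+01 2.27532304e-03
 9.66346500e+01 3.94155293e+01]
```

View pics/s4.png

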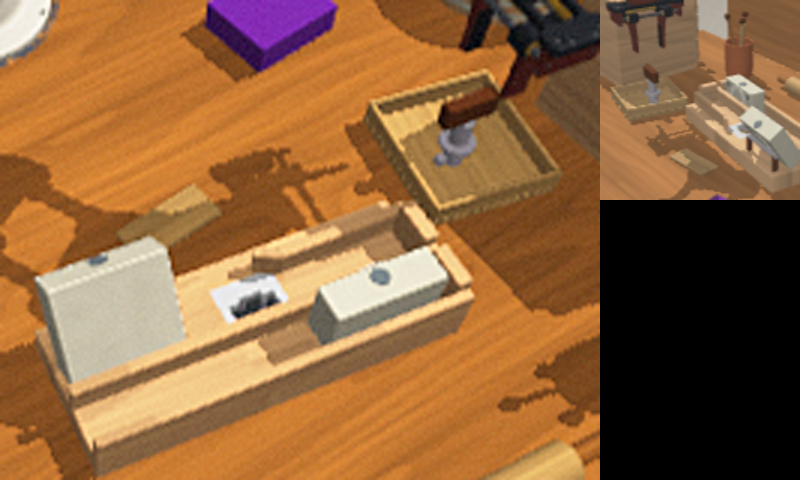

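The post stands in the tray, with its grip at (470,110). The mould still leans and the keyhole is free. Next I'll straddle the mould with the gripper open, pads along the rack's y.

>>> step_arm(
  steps=[
    [[0,0,-0.7,0,0,0],[-0.94,0.14,-0.3,0,0,0.07],[-0.94,0.14,0,0,0,0],[-0.94,0.14,0,0,0,0],[-0.94,0.14,0,0,0,0],[-0.94,0.14,0,0,0,0],[-0.94,0.14,0,0,0,0],[-0.94,0.14,0,0,0,0]],
  ],
  claw=0,
)

```text
time: 11.7
tcp_pos: [0.5043, 0.1456, 0.3552]
eef_rot: [-179.9, 0.0, 81.5]
contact_force: [-0.9, 0.2, 0.1]
finger_gap: 0.0881
grip_force: 0.0
```

>>> step_arm(
  steps=[
    [[-0.94,0.14,0,0,0,0],[-0.94,0.14,0,0,0,0],[-0.94,0.14,0,0,0,0],[-0.94,0.14,0,0,0,0],[-0.94,0.14,0,0,0,0],[-0.94,0.14,0,0,0,0],[-0.94,0.14,0,0,0,0],[-0.94,0.14,0,0,0,0]],
  ],
)

```text
time: 12.5
tcp_pos: [0.504, -0.0825, 0.3552]
eef_rot: [-179.9, -0.0, 81.5]
contact_force: [-0.1, -1.0, -0.6]
finger_gap: 0.0879
grip_force: 0.0
```

```bash
cat >> h.py <<'E'
t=np.radians(81.5);RK=np.array([[np.cos(t),-np.sin(t)],[np.sin(t),np.cos(t)]]);RO=np.array([.5577,.0175])
def go(s,x,y,z):
    p=np.r_[RO+RK@[x/1000,y/1000],z];T=R.from_euler("xyz",s["eef_rot"],degrees=True).as_matrix()
    return (T.T@(p-s["tcp_pos"])/.03).round(2),"now rack",(RK.T@(s["tcp_pos"][:2]-RO)*1000).round(1)
E
python3 - <<'E'
from h import *
from cell import sensors,camera
s=sensors.sense();c=camera("wrist");print(s["tcp_pos"],s["eef_rot"],s["finger_gap"],s["joint_positions"]);print(go(s,-133,32,.290))
cv2.imwrite("pics/w5.png",cv2.resize(c["frame"][:,:,::-1],(800,600)))
E
```

```text
[ 0.50400589 -0.08249275  0.35523044] [-1.79907716e+02 -9.44730667e-03  8.14649365e+01] 0.08789700225240803 [-1.31133074e+01 -8.79757458e+00  8.92419908e+01  2.08047231e-03
  9.96483270e+01 -4.57790453e+00]
(array([-0.87,  0.21,  2.17]), 'now rack', array([-106.8,   38.3]))
```

View pics/w5.png

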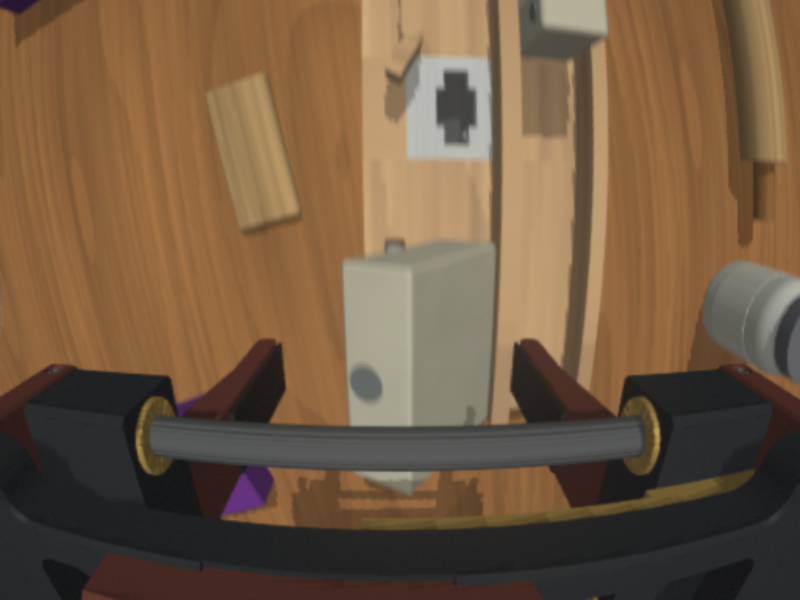

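The view is square to the rack. The mould, with its top dot at (366,383), lies between the fingers, and the keyhole at (456,105) is free. Lowering to straddle it.

>>> step_arm(
  steps=[
    [[-0.47,0.1,0.2,0,0,0],[-0.4,0.1,0.5,0,0,0],[0,0,0.5,0,0,0],[0,0,0.5,0,0,0],[0,0,0.3,0,0,0],[0,0,0.17,0,0,0],[0,0,0,0,0,0],[0,0,0,0,0,0]],
  ],
)

```text
time: 13.35
tcp_pos: [0.5064, -0.1078, 0.2921]
eef_rot: [179.9, 0.0, 81.5]
contact_force: [0.2, 0.4, 0.4]
finger_gap: 0.0878
grip_force: 0.0
```

```bash
python3 - <<'E'
from h import *
from cell import sensors,camera
s=sensors.sense();print(s["tcp_pos"],s["contact_force"]);print(go(s,-133,-22,.290))
E
```

```text
[ 0.50644435 -0.10775886  0.29207762] [0.16034592 0.40192535 0.35100522]
(array([-0.05,  1.81,  0.07]), 'now rack', array([-131.5,   32.2]))
```

>>> step_arm(
  steps=[
    [[0,0.15,0.1,0,0,0],[0,0.15,0,0,0,0],[0,0.12,0,0,0,0],[0,0.12,0,0,0,0],[0,0.12,0,0,0,0],[0,0.12,0,0,0,0],[0,0.12,0,0,0,0],[0,0.1,0,0,0,0]],
  ],
)

```text
time: 14.15
tcp_pos: [0.5351, -0.1125, 0.2908]
eef_rot: [-179.9, 0.0, 81.4]
contact_force: [-1.9, -0.4, 1.1]
finger_gap: 0.0876
grip_force: 1.0
```

>>> step_arm(
  steps=[
    [[0,0.1,0,0,0,0],[0,0.1,0,0,0,0],[0,0.1,0,0,0,0],[0,0.1,0,0,0,0],[0,0.1,0,0,0,0],[0,0.1,0,0,0,0],[0,0.1,0,0,0,0],[0,0.1,0,0,0,0]],
  ],
)

```text
time: 14.95
tcp_pos: [0.56, -0.1161, 0.2885]
eef_rot: [180.0, 0.0, 81.5]
contact_force: [-0.9, 0.1, 1.2]
finger_gap: 0.0876
grip_force: 0.0
```

```bash
python3 - <<'E'
from h import *
from cell import sensors,camera
s=sensors.sense();c=camera("scene");d=camera("side");print(s["tcp_pos"],s["contact_force"]);print(go(s,-133,0,.290))
a=cv2.resize(c["frame"][150:270,230:390,::-1],(480,360),interpolation=cv2.INTER_CUBIC)
b=cv2.resize(d["frame"][110:230,210:317,::-1],(320,360),interpolation=cv2.INTER_CUBIC)
cv2.imwrite("pics/s6.png",np.hstack([a,b]))
E
```

```text
[ 0.55998891 -0.11610903  0.2884854 ] [-0.85960586  0.07395557  1.23152572]
(array([-0.04, -0.73, -0.05]), 'now rack', array([-131.8,  -22. ]))
```

View pics/s6.png

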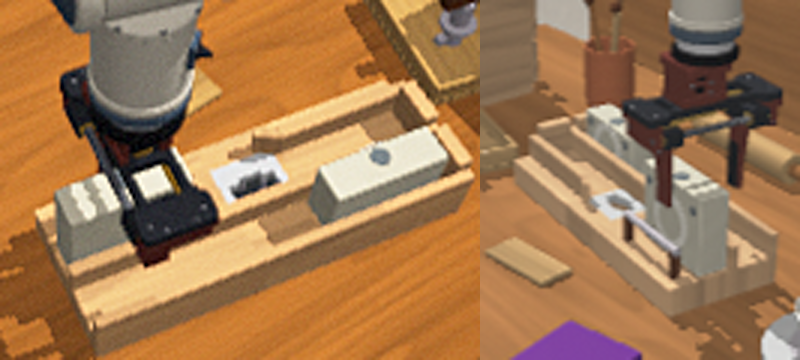

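The mould now stands upright in the channel between the fingers (side view at (690,215)). I'll centre the gripper and close it lightly.

>>> step_arm(
  steps=[
    [[0,-0.2,0,0,0,0],[0,-0.2,0,0,0,0],[0,-0.2,0,0,0,0],[0,-0.1,0,0,0,0],[0,0,0,0,0,0],[0,0,0,0,0,0],[0,0,0,0,0,0],[0,0,0,0,0,0]],
  ],
)

```text
time: 15.85
tcp_pos: [0.539, -0.113, 0.2885]
eef_rot: [180.0, -0.0, 81.5]
contact_force: [-0.2, -0.0, -0.1]
finger_gap: 0.0879
grip_force: 0.0
```

>>> step_arm(
  steps=[
    [[0,0,0,0,0,0],[0,0,0,0,0,0],[0,0,0,0,0,0],[0,0,0,0,0,0],[0,0,0,0,0,0],[0,0,0,0,0,0],[0,0,0,0,0,0],[0,0,0,0,0,0]],
  ],
  claw=1,
  newtons=10,
)

```text
time: 16.65
tcp_pos: [0.5391, -0.113, 0.2887]
eef_rot: [180.0, -0.0, 81.5]
contact_force: [1.1, -0.2, -0.7]
finger_gap: 0.0404
grip_force: 10.0
```

```bash
python3 - <<'E'
from h import *
from cell import sensors,camera
s=sensors.sense();print(s["tcp_pos"],s["eef_rot"],s["contact_force"],s["ft_torque"]);print(go(s,125,0,.2885))
E
```

```text
[ 0.53908076 -0.11295753  0.288669  ] [ 1.79955068e+02 -1.37156824e-03  8.14665762e+01] [ 1.1415248  -0.21775881 -0.69139397] [-0.07203986 -0.31714199 -0.00172374]
(array([ 8.56, -0.03,  0.01]), 'now rack', array([-131.8,   -0.9]))
```

>>> step_arm(
  steps=[
    [[0.2,0,0.03,0,0,0],[0.4,0,0,0,0,0],[0.5,0,0,0,0,0],[0.5,0,0,0,0,0],[0.5,0,0,0,0,0],[0.4,0,0,0,0,0],[0.3,0,0,0,0,0],[0.2,0,0,0,0,0]],
  ],
)

```text
time: 17.45
tcp_pos: [0.5524, -0.0232, 0.2879]
eef_rot: [180.0, 0.0, 81.5]
contact_force: [0.8, 0.1, -4.5]
finger_gap: 0.04
grip_force: 10.0
```

>>> step_arm(
  steps=[
    [[0.2,0,0,0,0,0],[0.3,0,0,0,0,0],[0.3,0,0,0,0,0],[0.3,0,0,0,0,0],[0.3,0,0,0,0,0],[0.3,0,0,0,0,0],[0.3,0,0,0,0,0],[0.2,0,0,0,0,0]],
  ],
)

```text
time: 18.25
tcp_pos: [0.5621, 0.0424, 0.2872]
eef_rot: [-179.9, -0.0, 81.5]
contact_force: [0.3, 0.2, -2.0]
finger_gap: 0.0398
grip_force: 10.0
```

```bash
python3 - <<'E'
from h import *
from cell import sensors,camera
s=sensors.sense();print(s["tcp_pos"],s["eef_rot"],s["contact_force"],s["ft_torque"]);print(go(s,125,0,.2885))
E
```

```text
[0.5620806  0.04236723 0.28715942] [-1.79944598e+02 -2.93917746e-02  8.14986287e+01] [ 0.25044398  0.18725865 -1.95726475] [-0.10846988 -0.04865418 -0.01989855]
(array([ 3.33, -0.02, -0.04]), 'now rack', array([25.2, -0.7]))
```

>>> step_arm(
  steps=[
    [[0,0,0.03,0,0,0],[0.2,0,0,0,0,0],[0.3,0,0,0,0,0],[0.3,0,0,0,0,0],[0.3,0,0,0,0,0],[0.3,0,0,0,0,0],[0.2,0,0,0,0,0],[0,0,0,0,0,0]],
  ],
)

```text
time: 19.05
tcp_pos: [0.569, 0.0892, 0.2889]
eef_rot: [180.0, -0.0, 81.5]
contact_force: [-4.9, -2.3, 11.2]
finger_gap: 0.04
grip_force: 10.0
```

```bash
python3 - <<'E'
from h import *
from cell import sensors,camera
s=sensors.sense();print(s["tcp_pos"],s["eef_rot"],s["contact_force"],s["ft_torque"]);print(go(s,125,0,.2885))
E
```

```text
[0.5689745  0.08920135 0.28893853] [ 1.79951945e+02 -2.00727142e-02  8.14902856e+01] [-4.94282432 -2.27647155 11.22193943] [-0.32729364  1.06698649  0.02490444]
(array([ 1.75, -0.02,  0.02]), 'now rack', array([72.6, -0.6]))
```

>>> step_arm(
  steps=[
    [[0,0,-0.03,0,0,0],[0,0,-0.03,0,0,0],[0,0,0,0,0,0],[0,0,0,0,0,0],[0,0,-0.4,0,0,0],[0,0,-0.8,0,0,0],[0,0,-0.8,0,0,0],[0,0,-0.4,0,0,0]],
  ],
  claw=0.25,
)

```text
time: 19.85
tcp_pos: [0.5693, 0.0888, 0.364]
eef_rot: [179.8, -0.1, 81.5]
contact_force: [0.8, -0.5, 0.8]
finger_gap: 0.0662
grip_force: 0.0
```

```bash
python3 - <<'E'
from h import *
from cell import sensors,camera
s=sensors.sense();c=camera("scene");d=camera("side");w=camera("wrist");print(s["tcp_pos"],s["contact_force"],s["finger_gap"])
a=cv2.resize(c["frame"][140:270,240:400,::-1],(400,325),interpolation=cv2.INTER_CUBIC)
b=cv2.resize(d["frame"][130:230,200:323,::-1],(400,325),interpolation=cv2.INTER_CUBIC)
e=cv2.resize(w["frame"][:165,:,::-1],(800,258),interpolation=cv2.INTER_CUBIC)
cv2.imwrite("pics/s7.png",np.vstack([np.hstack([a,b]),e]))
import pickle;pickle.dump((s,c,d,w),open("w7.pkl","wb"))
E
```

```text
[0.56932184 0.08881431 0.36395744] [ 0.82437471 -0.51472591  0.83445129] 0.0662272636640301
```

View pics/s7.png

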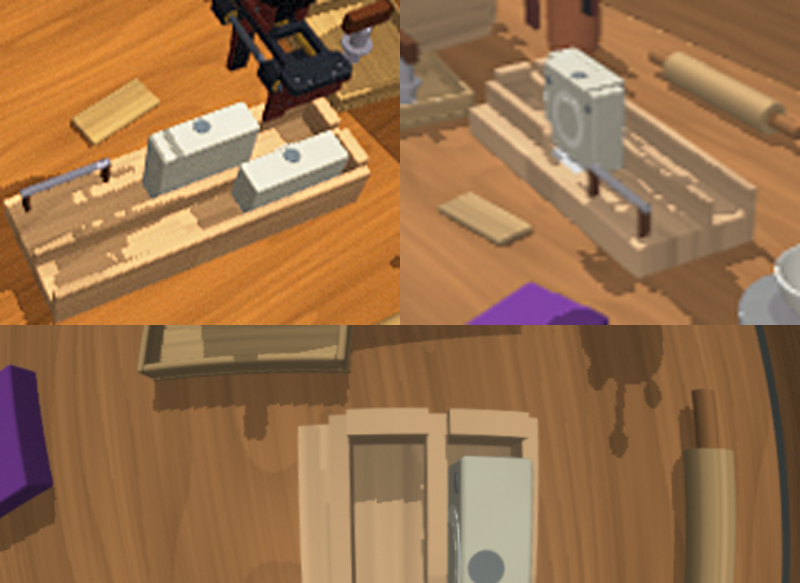

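The mould stands upright in the channel, with its top dot at scene-crop (203,127). The lower mould, rib and post are unmoved. Next: where the dot lies.

```bash
python3 - <<'E'
import pickle;from h import *
s,c,d,w=pickle.load(open("w7.pkl","rb"))
rk=lambda p:(RK.T@(p[:2]-RO)*1000).round(1)
P=lambda u,v:(240+u*.4,140+v*.4)
print("dot scene",rk(onz(c,*P(203,127),.136)),"side",rk(onz(d,200+578*.3075,130+75*.3077,.136)))
print("dot 2-ray at z .140",rk(onz(c,*P(203,127),.140)),rk(onz(d,200+578*.3075,130+75*.3077,.140)))
for n,u,v in(("+x -y",259,120),("+x+y",248,104),("-x-y",152,150)):print(n,rk(onz(c,*P(u,v),.136)))
# dot by mask in scene & neighbour dot
print("neigh dot",rk(onz(c,*P(291,155),.101)))
print(go(s,-20,0,.364))
# floor region seen from wrist: clear?
E
```

```text
dot scene [21.   2.4] side [-210.2 -386.8]
dot 2-ray at z .140 [19.2  0.1] [-216.5 -379.7]
+x -y [ 82.1 -13.5]
+x+y [81.8 10.4]
-x-y [-44.   -2.9]
neigh dot [108.9 -50.2]
(array([-3.07, -0.03, -0.  ]), 'now rack', array([72.2, -1. ]))
```

The mould slipped back in the light grip: its centre is now at x≈21 mm, front edge already inside the bay. I'll push it from behind with closed fingers instead.

>>> step_arm(
  steps=[
    [[-0.8,0,0,0,0,0],[-0.8,0,0,0,0,0],[-0.8,0,0,0,0,0],[-0.8,0,0,0,0,0],[-0.8,0,0,0,0,0],[-0.8,0,0,0,0,0],[0,0,0,0,0,0],[0,0,0,0,0,0]],
  ],
  claw=1,
)

```text
time: 20.8
tcp_pos: [0.5477, -0.0537, 0.3591]
eef_rot: [-179.9, -0.0, 81.4]
contact_force: [-0.2, 0.8, -0.3]
finger_gap: 0.0056
grip_force: 0.0
```

>>> step_arm(
  steps=[
    [[0,0,0.6,0,0,0],[0,0,0.8,0,0,0],[0,0,0.8,0,0,0],[0,0,0.8,0,0,0],[0,0,0.5,0,0,0],[0,0,0.2,0,0,0],[0,0,0,0,0,0],[0,0,0,0,0,0]],
  ],
)

```text
time: 21.6
tcp_pos: [0.5482, -0.0534, 0.2507]
eef_rot: [179.9, -0.0, 81.5]
contact_force: [0.5, 0.4, -0.3]
finger_gap: 0.0006
grip_force: 0.0
```

```bash
python3 - <<'E'
from h import *
from cell import sensors,camera
s=sensors.sense();print(s["tcp_pos"],s["contact_force"],s["finger_gap"],go(s,55,0,.252))
E
```

```text
[ 0.54818441 -0.05342581  0.25070188] [ 0.49653608  0.40042557 -0.30063451] 0.0006379008118474104 (array([ 4.22, -0.04, -0.04]), 'now rack', array([-71.6,  -1.1]))
```

Pushing slowly along the channel.

>>> step_arm(
  steps=[
    [[0.2,0,0,0,0,0],[0.2,0,0,0,0,0],[0.2,0,0,0,0,0],[0.2,0,0,0,0,0],[0.2,0,0,0,0,0],[0.2,0,0,0,0,0],[0.2,0,0,0,0,0],[0.2,0,0,0,0,0]],
  ],
)

```text
time: 22.4
tcp_pos: [0.555, -0.0064, 0.2502]
eef_rot: [180.0, 0.1, 81.4]
contact_force: [-2.1, -5.3, 2.8]
finger_gap: 0.0008
grip_force: 2.7
```

>>> step_arm(
  steps=[
    [[0.2,0,0,0,0,0],[0.2,0,0,0,0,0],[0.2,0,0,0,0,0],[0.2,0,0,0,0,0],[0.2,0,0,0,0,0],[0.2,0,0,0,0,0],[0.2,0,0,0,0,0],[0.2,0,0,0,0,0]],
  ],
)

```text
time: 23.2
tcp_pos: [0.5622, 0.0411, 0.2502]
eef_rot: [180.0, 0.1, 81.4]
contact_force: [-1.2, -5.5, 2.3]
finger_gap: 0.0005
grip_force: 2.7
```

```bash
python3 - <<'E'
from h import *
from cell import sensors,camera
s=sensors.sense();print(s["tcp_pos"],s["contact_force"],go(s,55,0,.252))
E
```

```text
[0.56216415 0.04111984 0.2501873 ] [-1.20635516 -5.46736706  2.26840613] (array([ 1.03, -0.03, -0.06]), 'now rack', array([24. , -0.9]))
```

>>> step_arm(
  steps=[
    [[0.15,0,0,0,0,0],[0.15,0,0,0,0,0],[0.15,0,0,0,0,0],[0.15,0,0,0,0,0],[0.12,0,0,0,0,0],[0.1,0,0,0,0,0],[0.1,0,0,0,0,0],[0.1,0,0,0,0,0]],
  ],
)

```text
time: 24.0
tcp_pos: [0.5663, 0.0695, 0.2503]
eef_rot: [-180.0, 0.4, 81.4]
contact_force: [-7.1, -23.5, 8.5]
finger_gap: 0.0005
grip_force: 12.2
```

>>> step_arm(
  steps=[
    [[0.05,0,0,0,0,0],[0.05,0,0,0,0,0],[0.02,0,0,0,0,0],[0,0,0,0,0,0],[0,0,0,0,0,0],[0,0,0,0,0,0],[0,0,0,0,0,0],[0,0,0,0,0,0]],
  ],
)

```text
time: 24.8
tcp_pos: [0.5666, 0.0702, 0.2505]
eef_rot: [-179.9, 0.7, 81.2]
contact_force: [-9.8, -28.3, 9.5]
finger_gap: 0.0004
grip_force: 14.4
```

```bash
python3 - <<'E'
from h import *
from cell import sensors,camera
s=sensors.sense();print(s["tcp_pos"],s["contact_force"],go(s,55,0,.252))
E
```

```text
[0.56657551 0.07023411 0.25045764] [ -9.81983757 -28.28135921   9.5169113 ] (array([ 0.05, -0.03, -0.05]), 'now rack', array([53.5, -1. ]))
```

The push is stopped at x≈54 mm with 28 N, as expected for the end stop. Backing off, then a numeric check.

>>> step_arm(
  steps=[
    [[-0.3,0,0,0,0,0],[-0.6,0,0,0,0,0],[-0.6,0,-0.3,0,0,0],[-0.5,0,-0.9,0,0,0],[0,0,-1,0,0,0],[0,0,-1,0,0,0],[0,0,-1,0,0,0],[0,0,-0.5,0,0,0]],
  ],
)

```text
time: 25.6
tcp_pos: [0.5583, 0.0164, 0.3937]
eef_rot: [179.8, -0.1, 81.5]
contact_force: [-0.0, -0.4, -0.1]
finger_gap: 0.0005
grip_force: 0.0
```

```bash
python3 - <<'E'
from h import *
from cell import sensors,camera
s=sensors.sense();w=camera("wrist");c=camera("scene");print(s["tcp_pos"],s["eef_rot"])
rk=lambda p:(RK.T@(p[:2]-RO)*1000).round(1)
for nm,f,cast in(("wrist",w["frame"],lambda u,v,z:wonz(w,s,u,v,z)),("scene",c["frame"],lambda u,v,z:onz(c,u,v,z))):
    h=cv2.cvtColor(f,cv2.COLOR_RGB2HSV)
    m=((h[...,1]<60)&(h[...,2]>110)).astype(np.uint8)
    n,l,st,ce=cv2.connectedComponentsWithStats(m)
    for i in range(1,n):
        if st[i,4]<150: continue
        g=rk(cast(*ce[i],.13))
        if abs(g[0]-120)>80 or abs(g[1])>110: continue
        k,_=cv2.findContours((l==i).astype(np.uint8),0,2);a=cv2.approxPolyDP(k[0],2.5,True)[:,0]
        print(nm,st[i],g);[print("  ",p,rk(cast(*p,.136)),rk(cast(*p,.101))) for p in a]
E
```

```text
[0.55827774 0.01635672 0.39373321] [ 1.79766134e+02 -7.17341432e-02  8.15012847e+01]
wrist [ 228    0   50  122 6006] [113.5  -1.4]
   [228   0] [166.   18.2] [180.5  21.2]
   [229 120] [64.6 17.2] [64.2 20. ]
   [274 121] [ 63.7 -18.6] [ 63.1 -21. ]
   [277 118] [ 66.1 -20.9] [ 65.9 -23.7]
   [275   0] [165.8 -19.8] [180.3 -22.4]
wrist [ 285   12   48  125 5399] [102.7 -48.7]
   [293  12] [155.3 -34.3] [168.3 -39. ]
   [290  14] [153.4 -31.8] [166.  -36.2]
   [291  46] [125.3 -32.2] [133.8 -36.6]
   [286  45] [126.  -28.2] [134.6 -32.1]
   [289  73] [102.7 -30.4] [107.9 -34.6]
   [285 109] [ 73.4 -27.3] [ 74.3 -31. ]
   [291 102] [ 79.2 -32.1] [ 80.9 -36.5]
   [291 133] [ 54.2 -32.3] [ 52.3 -36.8]
   [294 136] [ 51.8 -34.8] [ 49.5 -39.6]
   [330 136] [ 52.5 -64.6] [ 50.3 -73.8]
   [330  16] [154.1 -65. ] [166.9 -74.3]
scene [ 334  169   45   55 1565] [103.2 -45.9]
   [368 169] [179.2  17.2] [201.2  37.7]
   [334 184] [64.5  8.8] [82. 29.]
   [339 193] [ 62.1 -23.2] [79.5 -4.3]
   [336 207] [ 32.2 -59.8] [ 48.4 -42.4]
   [343 217] [ 33.7 -94.3] [ 50.  -78.3]
   [341 223] [  19.8 -108.1] [ 35.5 -92.6]
   [377 206] [134.1 -99.8] [154.3 -84. ]
   [378 200] [147.1 -84.5] [167.9 -68. ]
   [370 191] [143.3 -50.6] [163.9 -32.9]
   [375 178] [180. -18.] [202.1   1.1]
```

Measured: upright, rear face at x≈64, y≈−0.8, lower mould unmoved. I'll check the gap at the end stop from above.

>>> step_arm(
  steps=[
    [[0.8,0,0,0,0,0],[0.8,0,0,0,0,0],[0.8,0,0,0,0,0],[0.8,0,0,0,0,0],[0.6,0,0,0,0,0],[0,0,0,0,0,0],[0,0,0,0,0,0],[0,0,0,0,0,0]],
  ],
)

```text
time: 26.5
tcp_pos: [0.5752, 0.1278, 0.3902]
eef_rot: [-180.0, 0.0, 81.4]
contact_force: [0.3, 0.4, 0.6]
finger_gap: 0.0009
grip_force: 0.0
```

```bash
python3 - <<'E'
from h import *
from cell import sensors,camera
s=sensors.sense();w=camera("wrist");print(s["tcp_pos"])
import pickle;pickle.dump((s,w),open("w9.pkl","wb"))
f=w["frame"]
for z in(.136,.081):print(z,[ (x,wpix(w,s,np.r_[RO+RK@[x/1000,0],z]).round(1).tolist()) for x in(65,185,200)])
u=int(round(wpix(w,s,np.r_[RO+RK@[.185,0],.1])[0]))
v=int(wpix(w,s,np.r_[RO+RK@[.185,0],.1])[1])
for r in range(v-22,v+22):print(r,f[r,u].tolist(),f[r,u-10].tolist(),f[r,u+10].tolist())
E
```

```text
[0.57519777 0.1277561  0.39016382]
0.136 [(65, [252.3, 251.5]), (185, [251.6, 109.5]), (200, [251.5, 90.5])]
0.081 [(65, [252.6, 228.3]), (185, [252.1, 110.7]), (200, [252.0, 95.3])]
88 [164, 114, 71] [153, 108, 67] [155, 109, 67]
89 [163, 116, 71] [153, 109, 67] [156, 110, 68]
90 [162, 115, 71] [153, 108, 67] [155, 110, 67]
91 [162, 114, 70] [153, 109, 67] [154, 109, 67]
92 [161, 114, 70] [152, 107, 67] [153, 109, 67]
93 [162, 113, 71] [152, 108, 67] [153, 108, 66]
94 [161, 113, 71] [152, 108, 67] [153, 108, 67]
95 [159, 112, 69] [151, 107, 66] [151, 108, 67]
96 [161, 115, 72] [152, 108, 68] [153, 110, 70]
97 [173, 130, 87] [165, 123, 83] [172, 133, 91]
98 [197, 157, 113] [192, 153, 110] [200, 161, 117]
99 [206, 168, 123] [205, 168, 124] [208, 169, 124]
100 [208, 170, 126] [207, 170, 125] [208, 170, 124]
101 [208, 170, 126] [206, 169, 124] [209, 171, 126]
102 [207, 169, 125] [206, 169, 124] [209, 171, 126]
103 [207, 169, 125] [206, 169, 124] [208, 170, 125]
104 [208, 170, 125] [206, 169, 124] [209, 171, 125]
105 [208, 171, 126] [207, 170, 125] [209, 170, 125]
106 [208, 170, 125] [20
[... 628 characters left out ...]
94, 168] [199, 195, 170]
119 [198, 194, 168] [197, 193, 168] [198, 195, 170]
120 [198, 194, 168] [199, 195, 169] [198, 196, 170]
121 [198, 194, 168] [199, 195, 170] [199, 195, 170]
122 [198, 195, 169] [199, 196, 170] [200, 196, 171]
123 [200, 196, 171] [200, 196, 170] [201, 196, 170]
124 [200, 196, 171] [199, 196, 170] [201, 196, 171]
125 [198, 196, 170] [199, 196, 170] [201, 196, 170]
126 [201, 196, 170] [200, 197, 171] [201, 197, 171]
127 [200, 196, 170] [200, 197, 171] [201, 196, 171]
128 [201, 197, 171] [199, 196, 170] [202, 197, 172]
129 [202, 197, 171] [200, 196, 170] [202, 197, 171]
130 [201, 197, 171] [200, 196, 170] [202, 197, 172]
131 [202, 197, 171] [201, 197, 171] [202, 198, 172]
```

The wood of the end stop runs straight into the mould's front edge at row 112. Its outer edge at row 97.5 shows the rack is 2 mm nearer than modelled, which puts the mould within a fraction of a mm of home. Handing in.

```bash
python3 -c "
from cell import job
print(job.job_done())"
```

```text
the job is handed in; nothing more can be done
None
```

The job is handed in: the post stands in the tray, and the mould is upright in the bay, pushed home against the end stop. The wrist force showed the arm carrying most of the mould's weight (4.5 N of about 5.4 N) for part of the slide, so a slight lift off the floor can't be ruled out.

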